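# Unhook the sagging gate bolt of the bottle pen and hold the gate ajar

## Task

Lift the loose yellow cover off the gate bolt of the bottle pen and set it down (do not drop it) standing upright near the middle of the blue mat. Then take the bolt's red knob, raise the sagging bolt so that its nose clears the bent-up lip of the brass keeper, draw it back without forcing it against the keeper, and pull the spring-shut gate towards the robot until it stands about 25 degrees open. Finish while still gripping the knob and holding the gate ajar there, with the bolt drawn; leave all else where it stands.

Things in the scene. Friction and masses are not known exactly. Their poses are not given: they have to be found in the camera images.
- pen: fixed low steel bottle fence, 370 mm along its y, 200 along x; origin on the work surface, mid gate side. +x into the pen, away from the robot; +y along the gate to the hinge; turned up to 15 deg. At y: keeper post -152 mm (keeper top 116 mm high), gate -100 to +140, hinge post +167 (145 high). Gate's flat top rail 64 mm wide, 100 high; bolt guides on it at y -90 and +75 (130 high)
- gate_hinge (a point): a point on the gate's vertical hinge axis, 140 mm above the work surface, at x 0, y +150 mm in the pen's frame
- gate (a joint): gate angle, rad: 0 shut, grows as the free end swings to the pen's -x (towards the robot), clockwise seen from above, about gate_hinge; limit 1.2. A spring pushes it shut: 0.24 N m when shut plus 0.6 N m per rad (about 3 N at the knob at 0.44 rad); let go, it shuts. It cannot open until the bolt's nose has left the keeper
- bolt: barrel bolt on the gate's rail, moves with the gate: 12 mm rod along pen y, red upright knob, at its -y end a drop nose 16 x 14 x 22 mm high. Origin: tail pivot on the rod axis, 116 mm high, pen y +40 mm plus the draw; own -y points along the rod to the nose. Rests sagging nose-down 0.05 rad; pitches up about the tail by at most 0.14 rad from rest, falls back by its weight (2 N)
- bolt_knob (a point): on the red knob's axis at the height to grip, about 141 mm above the work surface at rest. Knob: upright cylinder, 16 mm diameter, 100 mm from the tail pivot, reaching 15 mm above this point and 24 mm below it to the rod. Raising it 4.5 mm brings the nose level with the lip's top, 8 to 10 mm clears it well, 14 mm is the stop; the nose rises 1.9 times as much
- bolt_nose (a point): middle of the underside of the bolt's drop nose, 190 mm from the tail pivot
- bolt_slide (a joint): how far the bolt is drawn back along the gate towards the hinge (pen +y when shut), m: 0 fully home, 0.042 stop; starts at 0 to 0.006. The sagging nose catches on the lip at about 0.009; it has passed the lip and left the keeper at 0.028. Friction about 1.5 N; it stays where it is left
- keeper_lip (a point): middle of the top edge of the keeper's bent-up lip, 99.5 mm above the work surface; brass, 4 mm thick, 34 mm wide. At rest the nose hangs behind it (on the side away from the gate), about 8 mm below its top
- keeper: the brass keeper fixed on the pen's post: lip, floor and two cheeks that pass the nose with 3 mm play either side; open above. Its origin and axes are the pen's
- cover: loose yellow channel-shaped cover astride the bolt on the gate's rail, hiding the red knob: 48 mm along its x, 80 along y, open below and at both y ends, walls 4 mm, inside 40 wide and 70 high (the knob inside reaches 57 mm up), roof 75 mm above the origin. Black round grip knob, 22 mm diameter, on mid roof from 75 to 103 mm up. Origin: centre of the underside, z up; about 150 g
- mat: fixed square blue mat 200 x 200 x 3 mm on the work surface; origin at the centre of its underside
- bottle0: a spray bottle (loose, leave alone): green, dark cap, clear overcap, 36 mm diameter, 138 mm tall; origin at the centre of its underside
- bottle1: a spray bottle (loose, leave alone): green, dark cap, clear overcap, 36 mm diameter, 138 mm tall; origin at the centre of its underside
- bottle2: a spray bottle (loose, leave alone): green, dark cap, clear overcap, 36 mm diameter, 138 mm tall; origin at the centre of its underside
- bottle3: a spray bottle (loose, leave alone): green, dark cap, clear overcap, 36 mm diameter, 138 mm tall; origin at the centre of its underside
- cap_jar: clear jar with white cap (loose, leave alone), 70 mm diameter, 85 mm tall; origin centre of underside
- rack_block: drilled wooden block (loose, leave alone), 45 x 200 x 35 mm; origin centre of underside, long along its y
- tape_gun: blue tape dispenser with a white roll (loose, leave alone), 120 x 50 x 80 mm; origin centre of underside, long along its x

How it is judged:
On the way, in this order (a step that is already met when the one before it is completed fails the run):
1. the cover is set down upright on the mat while still held (horizontal distance between cover and mat below 0.06 m and angle between cover's own z axis and vertical below 0.1 rad and height (world z) of cover below 0.01 m and contact force between the fingers and cover above 0.3 N), for 0.04 s.
2. the cover stands released and at rest on the mat (horizontal distance between cover and mat below 0.06 m and angle between cover's own z axis and vertical below 0.1 rad and height (world z) of cover below 0.01 m and contact force between the fingers and cover below 0.1 N and linear speed of cover below 0.02 m/s), for 0.2 s.
3. the bolt's nose is drawn back out of the keeper (value of joint bolt_slide above 0.028 m), for 0.1 s.
At the end, for the whole second after the job is handed in: Fingers grip the bolt's knob (over 1 N); bolt drawn over 28 mm, free of the keeper; gate held still 0.30 to 0.60 rad (17 to 34 degrees) open against its spring; cover released, at rest, upright on the mat, centre within 60 mm of the mat's centre (all of step 2 and value of joint bolt_slide above 0.028 m and value of joint gate between 0.3 and 0.6 rad and not (velocity of joint gate above 0.05 rad/s) and not (velocity of joint gate below -0.05 rad/s) and contact force between the fingers and bolt above 1 N and contact force between bolt and keeper below 0.1 N); the arm keeps its last pose, push and grip.
It fails at once if the bolt is forced against the keeper with more than 40 N (contact force between bolt and keeper above 40 N).
It fails at once if the cover is tipped over (angle between cover's own z axis and vertical above 0.8 rad).
It fails at once if a bottle, the jar, the wooden block or the tape dispenser is moved more than 30 mm or tipped (distance of any of bottle0, bottle1, bottle2, bottle3, cap_jar, rack_block, tape_gun from where it was at the start of the episode above 0.03 m or angle between any of bottle0, bottle1, bottle2, bottle3, cap_jar, rack_block, tape_gun's own z axis and vertical above 0.5 rad).
It also fails if it takes over 51 s, if anything falls off the work surface, if the arm or the gripper's body presses on something with over 40 N, if the wrist force passes 120 N, or if a joint passes its speed limit or range.

## Robot

A 7-joint arm with a two-finger parallel gripper is mounted at the origin on the work surface. World frame = base frame: x ahead of the robot, y to its left, z up, the work surface at z = 0. Lengths are in m, angles in rad, forces in N, time in s.
With the tool pointing down it reaches from about 0.425 to 0.875 m from the base axis. Payload 4.7 kg.
Tool frame: the origin (TCP) lies at the very end of the fingers, on their centre line; the grasp point (between the pads) lies 19 mm behind it; z points along the fingers, y is the line along which they close (so a half turn about z gives the same grasp; the last joint's range is limited). The gripper opens to 87 mm and grips with 3 to 60 N. Pads are 19 mm wide; open, the fingers measure 117 mm over their backs; the gripper's body (75 mm by 190 mm) begins 51 mm behind the grasp point.
Start: joints at [-1.295, 0.321, -0.07, 1.45, 0.023, 1.371, -0.057], TCP at [0.168, 0.628, 0.223] pointing down, gripper open.
Joint ranges: [-2.86, 2.86], [-0.3, 2.09], [-1.38, 1.24], [0.06, 2.45], [-1.56, 4.7], [0.09, 2.05], [-2.69, 2.69]. Speed limits (rad/s): [2.57, 2.57, 3.14, 3.14, 3.14, 3.14, 3.14].

## Interface

Orientations are given as a rotation vector (axis times angle).
In Python, from bench import ctrl gives the robot as it stands.
- The arm moves only by the tool jog_arm, never from a script. Its argument "commands" is a list of rows, each a list of 7 numbers: the opening, from 0 (shut) to 1 (fully open), then the shift along the world's x, y, z scaled (see below), then the turn, a rotation vector about the world's x, y, z scaled (see below). A call has exactly 5 rows; each row is the pose to reach, as a shift and turn from the pose commanded when the call began; what a row does not reach only later rows make up. The controller multiplies each number of a shift by 0.5 m and each number of a turn by 30 degrees. A row lasts 1/12 s, in which the tool goes at most 41.7 mm and 7.16 degrees, less where a joint would pass 70% of its speed; a pose out of reach is approached as far as the arm can. A call with a number of a shift or a turn outside -1 to 1 is refused whole. A call with a gripper value outside its range is refused whole. The fingers move at their own pace and stop on an object; "grip_force" is the grip in N (left out, the last holds). Time passes only in rows, so rows that repeat a pose let the fingers close, or fill a call up. It gives the time, the measured TCP pose, the force, the opening and the grip force at its end, in the units of the state.
- ctrl.get_state(): the state, without advancing time (a new reading comes with each control period).
- ctrl.get_image(name): name is "scene" or "top"; returns a dict with "frame" (420x560x3 uint8, red, green, blue), "vfov" (degrees; the focal length in pixels is half the picture's height over the tangent of half this angle, whatever the lens; pixels are square), "cx", "cy" (the principal point, pixels), "distortion" ([k1, k2, p1, p2, k3] as OpenCV has them; the pictures are not rectified), "camera_from_world" (4x4, takes a point from world to camera coordinates). Camera axes: x right, y down, z forward; pixel columns grow to the right and rows downward; lengths in m; the calibration is good to about 2 mm. A picture is of the moment at which its call begins. There is no depth.
- ctrl.close_job(): hands the job in; it is judged then, once.
The state is a dict: "time": time; "joint_positions": joint angles; "qd": joint speeds; "joint_torque": joint torques, N m; "position": TCP position; "tool_rot": TCP orientation; "ft_force": force on the tool from outside, world axes, zero at the start; "torque": the same for the moment, N m; "grip_width": opening from 0.0 (shut) to 1.0 (fully open); "grip_force": force on a finger pad.
Only numpy, scipy, OpenCV 4.12 (cv2) and the standard library are available. Lean on these libraries where they do the work, as an engineer would, in place of code of your own. Each camera call takes 0.05 s, during which the arm holds its last target. There are 200 camera calls.

## Working session

There is one attempt and no reset: what is moved stays moved. The work goes in short steps, Python scripts to look and compute and a tool call to move; the robot and the scene stay as the last step left them, time stands still between calls to the robot, and variables do not carry over. Pictures are saved under pics/ and viewed, at most 10 in all, crops included, and the job is handed in when it is done.

Besides the shell and the picture viewer there is one more tool, called after "Call:" as a command line: name --pt "numbers of a row" for each row, then --argument value for the rest. jog_arm: Moves the arm, as the interface text tells. Shifts and turns lie within -1 to 1; 1 stands for 0.5 m of shift or 30 degrees of turn. Its arguments: {"type":"object","properties":{"commands":{"type":"array","items":{"type":"array","items":{"type":"number","minimum":-1,"maximum":1}}},"grip_force":{"type":"number"}},"required":["commands"]}

```bash
mkdir -p pics; cat > h.py <<'E'
import numpy as np, cv2
from bench import ctrl
def grab(n):
    d=ctrl.get_image(n); return d
def K(d):
    h,w=d["frame"].shape[:2]; f=h/2/np.tan(np.radians(d["vfov"])/2)
    return np.array([[f,0,d["cx"]],[0,f,d["cy"]],[0,0,1.]])
def ray(d,px):
    u=cv2.undistortPoints(np.array([[px]],float),K(d),np.array(d["distortion"],float))[0,0]
    M=np.array(d["camera_from_world"]);R=M[:3,:3];t=M[:3,3]
    v=R.T@np.array([u[0],u[1],1]);return -R.T@t,v
def onz(d,px,z):
    c,v=ray(d,px);return c+v*(z-c[2])/v[2]
def tri(d1,p1,d2,p2):
    c1,v1=ray(d1,p1);c2,v2=ray(d2,p2)
    s=np.linalg.lstsq(np.stack([v1,-v2],1),c2-c1,rcond=None)[0]
    a=c1+s[0]*v1;b=c2+s[1]*v2
    return (a+b)/2,np.linalg.norm(a-b)
def proj(d,P):
    M=np.array(d["camera_from_world"]);r=cv2.Rodrigues(M[:3,:3])[0]
    return cv2.projectPoints(np.array(P,float).reshape(-1,3),r,M[:3,3],K(d),np.array(d["distortion"],float))[0][:,0]
def save(d,n,s=1):
    cv2.imwrite(n,cv2.cvtColor(d["frame"],cv2.COLOR_RGB2BGR))
E
python3 - <<'E'
from h import *
import pickle
D={}
for n in("scene","top"):
    D[n]=grab(n);save(D[n],f"pics/{n}0.png")
    c,v=ray(D[n],(280,210));print(n,c.round(3),v.round(2),D[n]["vfov"])
pickle.dump(D,open("d0.pkl","wb"))
s=ctrl.get_state();print(s["position"],s["tool_rot"],s["time"],s["grip_width"])
E
```

```text
scene [ 0.968 -0.403  0.859] [-0.47  0.44 -0.77] 56.22673885019033
top [0.276 0.039 1.344] [ 0.22  0.01 -0.98] 56.66854059774428
[0.1681376  0.62735886 0.22158668] [-4.09997158e-01 -3.11458307e+00  2.68778713e-03] 0.1 0.9971006583960864
```

View pics/scene0.png

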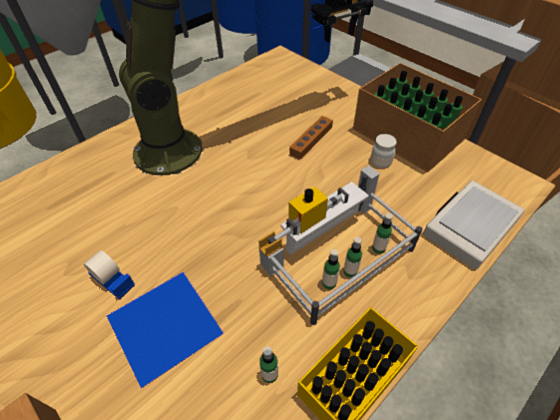

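View pics/top0.png

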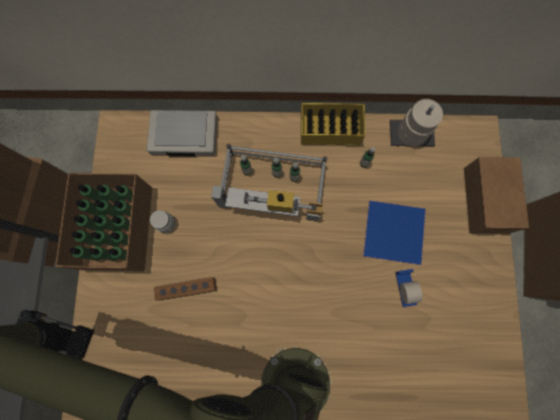

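The scene view shows the cover at about (308,207) with its black knob at (308,195), the mat around (165,328), and the keeper at about (270,245). In the top view the cover is at (281,200), the mat at (395,232), the keeper at about (315,210) and the hinge post at about (218,194).

```bash
python3 - <<'E'
from h import *
import pickle
D=pickle.load(open("d0.pkl","rb"))
for n in D:
    f=D[n]["frame"];hsv=cv2.cvtColor(f,cv2.COLOR_RGB2HSV)
    for c,lo,hi in(("blue",(105,150,60),(125,255,255)),("yel",(20,150,70),(32,255,255))):
        m=cv2.inRange(hsv,lo,hi)
        k=0
        for q in sorted(cv2.findContours(m,0,1)[0],key=cv2.contourArea)[::-1][:4]:
            r=cv2.minAreaRect(q);a=cv2.contourArea(q)
            if a<80: continue
            print(n,c,a,np.round(r[0],1),np.round(r[1],1),r[2],[onz(D[n],r[0],.003 if c=="blue" else .175).round(3)])
            if c=="blue" and a>800:
                ap=cv2.approxPolyDP(cv2.convexHull(q),6,True)[:,0]
                P=np.array([onz(D[n],p,.003) for p in ap]);print(P.round(3).tolist(),P.mean(0))
a=cv2.resize(D["top"]["frame"][140:225,205:335],(780,510),interpolation=2)
b=cv2.resize(D["scene"]["frame"][160:290,250:390],(646,600),interpolation=2)
cv2.imwrite("pics/a.png",a[...,::-1]);cv2.imwrite("pics/b.png",b[...,::-1])
E
```

```text
scene blue 6926.0 [161.2 327.4] [79.2 97.6] 57.52880859375 [array([ 0.505, -0.35 ,  0.003])]
[[0.421, -0.231, 0.003], [0.612, -0.258, 0.003], [0.584, -0.451, 0.003], [0.39, -0.424, 0.003]] [ 0.50174224 -0.34099581  0.003     ]
scene blue 3318.0 [259.5  27. ] [54. 85.] 90.0 [array([-0.432,  0.795,  0.003])]
[[-0.12, 0.753, 0.003], [-0.257, 0.629, 0.003], [-0.585, 0.687, 0.003], [-0.816, 0.843, 0.003], [-0.499, 1.152, 0.003]] [-0.45549588  0.81309234  0.003     ]
scene blue 629.5 [319.  37.] [20. 52.] 0.0 [array([-0.168,  0.919,  0.003])]
scene blue 419.5 [118.7 283.5] [21.8 25.3] 47.48955535888672 [array([ 0.334, -0.362,  0.003])]
scene yel 7393.0 [355.9 370.3] [ 71.  120.3] 42.51044845581055 [array([ 0.894, -0.166,  0.175])]
scene yel 1995.0 [17.5 98.5] [35. 97.] 0.0 [array([-0.332, -0.274,  0.175])]
scene yel 949.0 [308.4 208. ] [32.9 42.5] 57.2647705078125 [array([0.59 , 0.039, 0.175])]
top blue 2852.5 [394.9 232.2] [56.8 54.1] 7.594643592834473 [array([ 0.499, -0.344,  0.003])]
[[0.606, -0.264, 0.003], [0.58, -0.447, 0.003], [0.397, -0.422, 0.003], [0.418, -0.237, 0.003]] [ 0.50006253 -0.34263973  0.003     ]
top blue 107.0 [404.8 276.1] [10.7 15. ] 75.96376037597656 [array([ 0.348, -0.371,  0.003])]
top yel 473.5 [327. 120.] [32. 50.] 90.0 [array([ 0.835, -0.091,  0.175])]
top yel 255.0 [280.  199.4] [23.4 15.1] 6.340191841125488 [array([0.567, 0.056, 0.175])]
```

View pics/a.png

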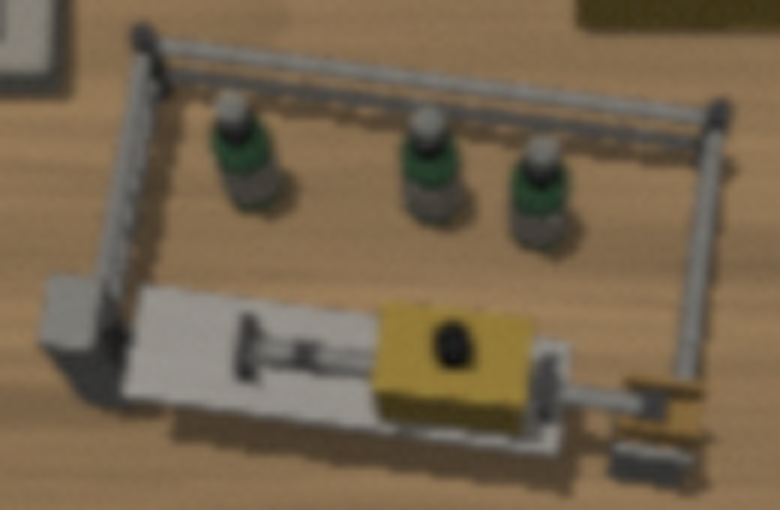

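View pics/b.png

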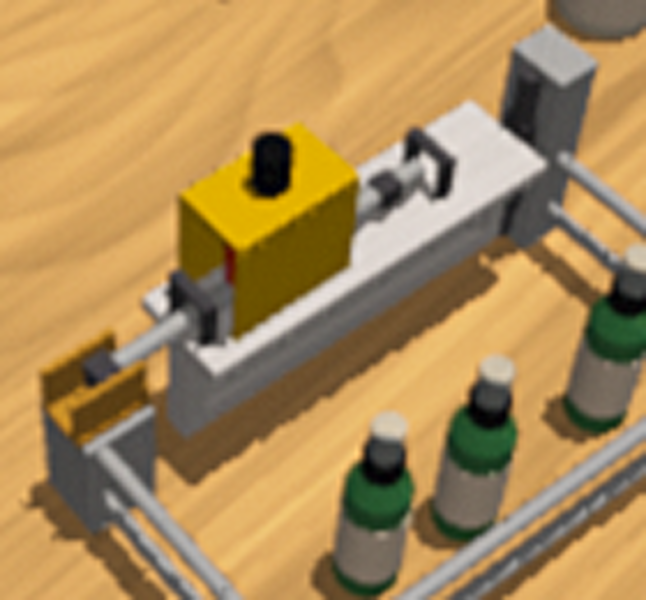

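The crops show the cover's black knob top at crop (453,340) in the top view and (272,142) in the scene view. The rail edges, hinge post and nose in the keeper are visible in both.

```bash
cat >> h.py <<'E'
A=lambda x,y:(x/6+205-.4,y/6+140-.4)
B=lambda x,y:(x/4.615+250-.4,y/4.615+160-.4)
E
python3 - <<'E'
from h import *
import pickle
D=pickle.load(open("d0.pkl","rb"));T,S=D["top"],D["scene"]
print("knobtop",tri(T,A(453,335),S,B(272,142)),onz(T,A(453,335),.203),onz(S,B(272,142),.203))
for nm,d,L in(("railT",T,[A(125,397),A(560,452),A(570,345),A(145,287)]),("railS",S,[B(215,373),B(547,162),B(470,102),B(145,300)])):
    P=np.array([onz(d,p,.1) for p in L]);print(nm,P.round(4).tolist())
    for a,b in((0,1),(3,2)):
        v=P[b]-P[a];print(np.linalg.norm(v),np.degrees(np.arctan2(v[1],v[0])))
P=np.array([onz(S,B(*p),.175) for p in((180,197),(240,248),(357,180),(300,125))]);print("roofS",P.round(4).tolist(),P.mean(0))
P=np.array([onz(T,A(*p),.175) for p in((385,303),(533,318),(530,403),(376,390))]);print("roofT",P.round(4).tolist(),P.mean(0))
P=np.array([onz(S,B(*p),.145) for p in((510,55),(547,28),(595,65),(560,88))]);print("hingeS",P.round(4).tolist(),P.mean(0))
P=np.array([onz(T,A(*p),.145) for p in((50,278),(105,280),(98,350),(42,340))]);print("hingeT",P.round(4).tolist(),P.mean(0))
print("keeperS",[onz(S,B(*p),.116).round(4) for p in((42,375),(110,333),(145,365),(75,408))])
print("keeperT",[onz(T,A(*p),.116).round(4) for p in((628,378),(705,380),(705,437),(615,430))])
for i in range(4):pass
E
```

```text
knobtop (array([0.57155697, 0.05587673, 0.20698116]), np.float64(0.0006569861181700431)) [0.57237689 0.0556793  0.203     ] [0.56930399 0.05897015 0.203     ]
railT [[0.5612, 0.2359, 0.1], [0.5345, -0.0022, 0.1], [0.5946, -0.0072, 0.1], [0.6238, 0.2279, 0.1]]
0.23960421376505686 -96.39903498793397
0.23686324725554364 -97.07576583939114
railS [[0.5971, -0.0066, 0.1], [0.626, 0.2305, 0.1], [0.5656, 0.2361, 0.1], [0.5379, 0.0007, 0.1]]
0.23887815956938552 83.05406750978061
0.23705449983682614 83.27937506531782
roofS [[0.5457, 0.0187, 0.175], [0.5898, 0.0163, 0.175], [0.6003, 0.0902, 0.175], [0.5542, 0.0977, 0.175]] [0.57251043 0.05570599 0.175     ]
roofT [[0.5962, 0.0916, 0.175], [0.5894, 0.0149, 0.175], [0.5443, 0.0159, 0.175], [0.5498, 0.0951, 0.175]] [0.5699375  0.05437427 0.175     ]
hingeS [[0.5819, 0.2425, 0.145], [0.5829, 0.2745, 0.145], [0.62, 0.2698, 0.145], [0.6173, 0.2417, 0.145]] [0.60050932 0.25713483 0.145     ]
hingeT [[0.6153, 0.272, 0.145], [0.6147, 0.2426, 0.145], [0.5762, 0.2443, 0.145], [0.5811, 0.2744, 0.145]] [0.59682603 0.25834243 0.145     ]
keeperS [array([ 0.5449, -0.0778,  0.116 ]), array([ 0.5497, -0.0354,  0.116 ]), array([ 0.5767, -0.0366,  0.116 ]), array([ 0.5713, -0.0795,  0.116 ])]
keeperT [array([ 0.5726, -0.0381,  0.116 ]), array([ 0.5722, -0.0796,  0.116 ]), array([ 0.5407, -0.0795,  0.116 ]), array([ 0.5437, -0.0311,  0.116 ])]
```

Call:
jog_arm --pt "1 0.04 -0.056 0.04 0 0 -0.18" --pt "1 0.08 -0.112 0.08 0 0 -0.36" --pt "1 0.12 -0.168 0.12 0 0 -0.54" --pt "1 0.16 -0.224 0.16 0 0 -0.72" --pt "1 0.2 -0.28 0.2 0 0 -0.9" --grip_force 25

```text
time: 0.52
position: [0.2689, 0.4861, 0.323]
tool_rot: [-1.132, -2.93, 0.001]
ft_force: [1.4, 0.7, 0.3]
grip_width: 1.002
grip_force: 0.0
```

Call:
jog_arm --pt "1 0.04 -0.056 0 0 0 -0.18" --pt "1 0.08 -0.112 0 0 0 -0.36" --pt "1 0.12 -0.168 0 0 0 -0.54" --pt "1 0.16 -0.224 0 0 0 -0.72" --pt "1 0.2 -0.28 0 0 0 -0.9"

```text
time: 0.93
position: [0.3688, 0.3461, 0.3223]
tool_rot: [-1.785, -2.585, 0.001]
ft_force: [1.2, 0.9, -0.9]
grip_width: 0.998
grip_force: 0.0
```

Call:
jog_arm --pt "1 0.04 -0.058 0 0 0 -0.18" --pt "1 0.08 -0.116 0 0 0 -0.36" --pt "1 0.12 -0.174 0 0 0 -0.54" --pt "1 0.16 -0.232 0 0 0 -0.72" --pt "1 0.2 -0.29 0 0 0 -0.91"

```text
time: 1.35
position: [0.4687, 0.2012, 0.3224]
tool_rot: [-2.345, -2.091, 0.0]
ft_force: [0.7, -0.3, -0.1]
grip_width: 1.003
grip_force: 0.0
```

Call:
jog_arm --pt "1 0.05 -0.07 0 0 0 0" --pt "1 0.1 -0.14 0 0 0 0" --pt "1 0.15 -0.21 0 0 0 0" --pt "1 0.204 -0.291 -0.04 0 0 0" --pt "1 0.204 -0.291 -0.1 0 0 0"

```text
time: 1.77
position: [0.5751, 0.0502, 0.2764]
tool_rot: [2.343, 2.081, 0.01]
ft_force: [1.5, -0.7, 0.1]
grip_width: 1.0
grip_force: 0.0
```

```bash
python3 - <<'E'
from h import *
s=ctrl.get_state();print(s["position"],s["tool_rot"])
T,S=grab("top"),grab("scene")
a=cv2.resize(T["frame"][140:225,205:335],(520,340),interpolation=2)
b=cv2.resize(S["frame"][130:280,230:370],(520,557),interpolation=2)
b=b[:340]
cv2.imwrite("pics/c.png",np.vstack([a,b])[:600,:,::-1])
E
```

```text
[0.57511882 0.05022884 0.27635861] [2.34253053 2.08096232 0.01006961]
```

View pics/c.png

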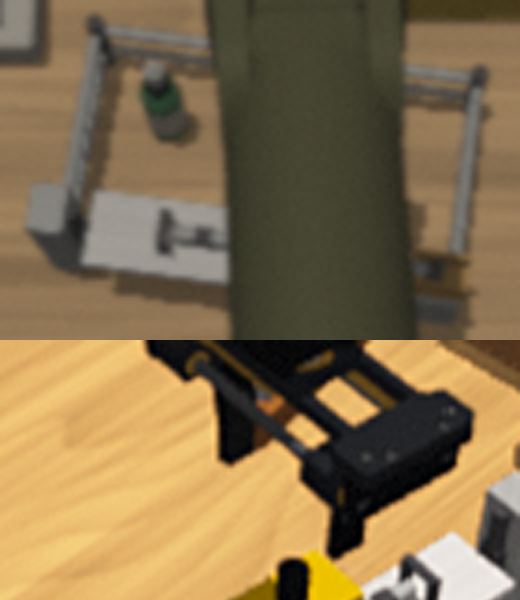

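The gripper hangs above the black knob, with its fingers along pen x. The arm hides the cover in the top view.

Call:
jog_arm --pt "1 0 0 0 0 0 0" --pt "1 0 0 -0.04 0 0 0" --pt "1 0 0 -0.08 0 0 0" --pt "1 0 0 -0.1 0 0 0" --pt "1 0 0 -0.1 0 0 0"

```text
time: 2.28
position: [0.5689, 0.0591, 0.2214]
tool_rot: [-2.336, -2.098, 0.003]
ft_force: [-0.5, 0.5, 0.1]
grip_width: 1.001
grip_force: 0.0
```

Call:
jog_arm --pt "1 0 0 -0.03 0 0 0" --pt "1 0 0 -0.06 0 0 0" --pt "1 0 0 -0.085 0 0 0" --pt "1 0 0 -0.085 0 0 0" --pt "1 0 0 -0.085 0 0 0"

```text
time: 2.7
position: [0.5703, 0.0579, 0.1805]
tool_rot: [-2.339, -2.097, -0.0]
ft_force: [0.6, 0.4, 0.2]
grip_width: 1.003
grip_force: 0.0
```

Call:
jog_arm --pt "0.2 0 0 0 0 0 0" --pt "0.1 0 0 0 0 0 0" --pt "0 0 0 0 0 0 0" --pt "0 0 0 0 0 0 0" --pt "0 0 0 0 0 0 0"

```text
time: 3.12
position: [0.5705, 0.0574, 0.1805]
tool_rot: [2.34, 2.096, 0.001]
ft_force: [-1.0, -0.3, -0.5]
grip_width: 0.709
grip_force: 0.0
```

Call:
jog_arm --pt "0 0 0 0 0 0 0" --pt "0 0 0 0 0 0 0" --pt "0 0 0 0 0 0 0" --pt "0 0 0 0 0 0 0" --pt "0 0 0 0 0 0 0"

```text
time: 3.53
position: [0.5702, 0.0573, 0.1801]
tool_rot: [2.34, 2.096, -0.0]
ft_force: [0.2, -0.1, -0.1]
grip_width: 0.326
grip_force: 0.0
```

Call:
jog_arm --pt "0 0 0 0 0 0 0" --pt "0 0 0 0 0 0 0" --pt "0 0 0 0 0 0 0" --pt "0 0 0 0 0 0 0" --pt "0 0 0 0 0 0 0"

```text
time: 3.95
position: [0.5703, 0.0574, 0.1801]
tool_rot: [2.34, 2.096, 0.0]
ft_force: [0.7, -1.0, -1.0]
grip_width: 0.245
grip_force: 25.0
```

Call:
jog_arm --pt "0 0 0 0.01 0 0 0" --pt "0 0 0 0.03 0 0 0" --pt "0 0 0 0.06 0 0 0" --pt "0 0 0 0.1 0 0 0" --pt "0 0 0 0.14 0 0 0"

```text
time: 4.37
position: [0.5699, 0.0572, 0.2513]
tool_rot: [-2.34, -2.096, 0.001]
ft_force: [-0.4, -0.6, -2.0]
grip_width: 0.245
grip_force: 25.0
```

Call:
jog_arm --pt "0 0 0 0.03 0 0 0" --pt "0 0 0 0.06 0 0 0" --pt "0 0 0 0.08 0 0 0" --pt "0 0 0 0.08 0 0 0" --pt "0 0 0 0.08 0 0 0"

```text
time: 4.78
position: [0.5704, 0.0573, 0.2905]
tool_rot: [2.34, 2.096, 0.001]
ft_force: [0.3, 0.0, -2.9]
grip_width: 0.25
grip_force: 25.0
```

Call:
jog_arm --pt "0 -0.002 -0.02 0 0 0 0" --pt "0 -0.01 -0.07 0 0 0 0" --pt "0 -0.02 -0.13 0 0 0 0" --pt "0 -0.04 -0.2 0 0 0 0" --pt "0 -0.05 -0.27 0 0 0 0"

```text
time: 5.2
position: [0.5435, -0.0795, 0.2888]
tool_rot: [-2.338, -2.096, 0.003]
ft_force: [1.2, -0.2, -2.1]
grip_width: 0.245
grip_force: 25.0
```

Call:
jog_arm --pt "0 -0.012 -0.07 0 0 0 0" --pt "0 -0.024 -0.14 0 0 0 0" --pt "0 -0.036 -0.21 0 0 0 0" --pt "0 -0.048 -0.28 0 0 0 0" --pt "0 -0.058 -0.34 0 0 0 0"

```text
time: 5.62
position: [0.514, -0.2509, 0.2891]
tool_rot: [-2.342, -2.093, 0.002]
ft_force: [0.3, -0.5, -1.9]
grip_width: 0.241
grip_force: 25.0
```

Call:
jog_arm --pt "0 -0.012 -0.06 0 0 0 0" --pt "0 -0.022 -0.11 0 0 0 0" --pt "0 -0.03 -0.15 0 0 0 0" --pt "0 -0.032 -0.18 0 0 0 0" --pt "0 -0.032 -0.19 0 0 0 0"

```text
time: 6.03
position: [0.4975, -0.3463, 0.289]
tool_rot: [-2.345, -2.089, 0.004]
ft_force: [-0.3, -0.1, -1.7]
grip_width: 0.249
grip_force: 25.0
```

Call:
jog_arm --pt "0 0 0 -0.02 0 0 0" --pt "0 0 0 -0.06 0 0 0" --pt "0 0 0 -0.11 0 0 0" --pt "0 0 0 -0.16 0 0 0" --pt "0 0 0 -0.2 0 0 0"

```text
time: 6.45
position: [0.4999, -0.34, 0.1869]
tool_rot: [-2.335, -2.097, -0.0]
ft_force: [0.5, 0.6, -1.4]
grip_width: 0.246
grip_force: 25.0
```

Call:
jog_arm --pt "0 0 0 -0.05 0 0 0" --pt "0 0 0 -0.1 0 0 0" --pt "0 0 0 -0.13 0 0 0" --pt "0 0 0 -0.14 0 0 0" --pt "0 0 0 -0.14 0 0 0"

```text
time: 6.87
position: [0.4995, -0.3403, 0.1178]
tool_rot: [-2.335, -2.095, 0.002]
ft_force: [-0.3, -0.2, -0.9]
grip_width: 0.247
grip_force: 25.0
```

Call:
jog_arm --pt "0 0 0 -0.02 0 0 0" --pt "0 0 0 -0.04 0 0 0" --pt "0 0 0 -0.055 0 0 0" --pt "0 0 0 -0.06 0 0 0" --pt "0 0 0 -0.064 0 0 0"

```text
time: 7.28
position: [0.5001, -0.3425, 0.0876]
tool_rot: [-2.34, -2.096, 0.0]
ft_force: [0.3, -0.2, -0.7]
grip_width: 0.244
grip_force: 25.0
```

Call:
jog_arm --pt "0 0 0 -0.002 0 0 0" --pt "0 0 0 -0.003 0 0 0" --pt "0 0 0 -0.004 0 0 0" --pt "0 0 0 -0.005 0 0 0" --pt "0 0 0 -0.005 0 0 0"

```text
time: 7.7
position: [0.5004, -0.3427, 0.0858]
tool_rot: [2.34, 2.096, 0.0]
ft_force: [-0.1, -0.5, -1.1]
grip_width: 0.246
grip_force: 25.0
```

Call:
jog_arm --pt "0 0 0 -0.002 0 0 0" --pt "0 0 0 -0.004 0 0 0" --pt "0 0 0 -0.006 0 0 0" --pt "0 0 0 -0.006 0 0 0" --pt "0 0 0 -0.006 0 0 0"

```text
time: 8.12
position: [0.5004, -0.3427, 0.0831]
tool_rot: [2.34, 2.096, 0.001]
ft_force: [-1.2, 1.4, 4.5]
grip_width: 0.244
grip_force: 25.0
```

Call:
jog_arm --pt "0.3 0 0 0 0 0 0" --pt "0.4 0 0 0 0 0 0" --pt "0.6 0 0 0 0 0 0" --pt "0.8 0 0 0 0 0 0" --pt "0.8 0 0 0 0 0 0"

```text
time: 8.53
position: [0.5002, -0.3427, 0.0824]
tool_rot: [2.34, 2.096, -0.0]
ft_force: [0.5, 0.6, 0.2]
grip_width: 0.517
grip_force: 0.0
```

Call:
jog_arm --pt "0.8 0 0 0 0 0 0" --pt "0.8 0 0 0 0 0 0" --pt "0.8 0 0 0.04 0 0 0" --pt "0.8 0 0 0.1 0 0 0" --pt "0.8 0 0 0.18 0 0 0"

```text
time: 8.95
position: [0.4986, -0.3414, 0.171]
tool_rot: [-2.337, -2.092, 0.004]
ft_force: [0.8, -0.0, -0.2]
grip_width: 0.791
grip_force: 0.0
```

Call:
jog_arm --pt "0.8 0 0 0.06 0 0 0" --pt "0.8 0 0 0.12 0 0 0" --pt "0.8 -0.06 0.02 0.18 0 0 0" --pt "0.8 -0.12 0.05 0.22 0 0 0" --pt "0.8 -0.16 0.1 0.24 0 0 0"

```text
time: 9.37
position: [0.4178, -0.2965, 0.2951]
tool_rot: [2.344, 2.085, -0.002]
ft_force: [-0.3, -0.1, 0.4]
grip_width: 0.8
grip_force: 0.0
```

```bash
python3 - <<'E'
from h import *
import pickle
s=ctrl.get_state();print(s["position"],s["tool_rot"])
T,S=grab("top"),grab("scene");pickle.dump({"top":T,"scene":S},open("d1.pkl","wb"))
a=cv2.resize(T["frame"][140:250,240:440],(600,330),interpolation=2)
b=cv2.resize(S["frame"][160:290,230:380],(600,520),interpolation=2)
b=b[200:470]
cv2.imwrite("pics/d.png",np.vstack([a,b])[:,:,::-1])
for n,d in(("t",T),("s",S)):
    hsv=cv2.cvtColor(d["frame"],cv2.COLOR_RGB2HSV)
    m=cv2.inRange(hsv,(0,130,60),(7,255,255))|cv2.inRange(hsv,(174,130,60),(180,255,255))
    for q in cv2.findContours(m,0,1)[0]:
        if cv2.contourArea(q)>8:print(n,cv2.contourArea(q),cv2.boundingRect(q))
    m=cv2.inRange(hsv,(20,150,70),(32,255,255))
    for q in cv2.findContours(m,0,1)[0]:
        if cv2.contourArea(q)>100:print(n,"yel",cv2.contourArea(q),cv2.minAreaRect(q),onz(d,cv2.minAreaRect(q)[0],.078))
E
```

```text
[ 0.41783718 -0.29648469  0.29514052] [ 2.34419470e+00  2.08548585e+00 -1.88919561e-03]
t 10.5 (285, 199, 4, 6)
t yel 145.5 ((396.5, 229.0), (14.0, 17.0), 90.0) [ 0.49718521 -0.32821779  0.078     ]
t yel 637.5 ((332.2821960449219, 122.67822265625), (63.58287811279297, 32.537715911865234), 5.710592269897461) [ 0.87121552 -0.12038522  0.078     ]
s 60.0 (299, 208, 6, 15)
s yel 7396.0 ((355.1391296386719, 369.9757080078125), (71.19049072265625, 120.01815795898438), 41.423667907714844) [ 0.88197505 -0.132708    0.078     ]
s yel 1147.0 ((158.19229125976562, 316.5384216308594), (34.946109771728516, 39.66106414794922), 56.3099365234375) [ 0.52014412 -0.34548933  0.078     ]
s yel 1990.5 ((17.5, 99.5), (95.0, 35.0), 90.0) [-0.50985969 -0.25785309  0.078     ]
```

View pics/d.png

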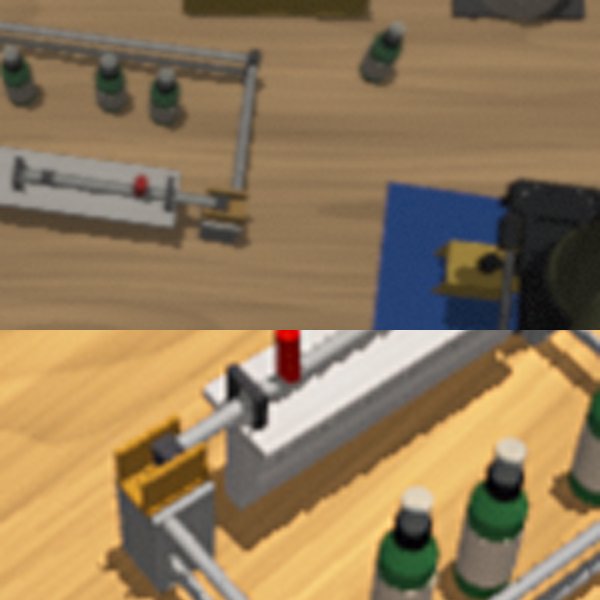

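The cover stands upright on the mat, with its roof at about (480,265) in the crop. The red knob is uncovered at about (287,202) in the top image and (302,215) in the scene image, and the nose hangs in the keeper. Next I locate the knob.

```bash
python3 - <<'E'
from h import *
import pickle
D=pickle.load(open("d1.pkl","rb"));T,S=D["top"],D["scene"]
for n,d,g in(("t",T,2),("s",S,2)):
    f=d["frame"].astype(float);w=np.clip(f[...,0]-1.8*np.maximum(f[...,1],f[...,2]),0,None)
    x0,y0,x1,y1=(278,192,296,212) if n=="t" else(290,200,316,232)
    yy,xx=np.mgrid[y0:y1,x0:x1];W=w[y0:y1,x0:x1];p=((W*xx).sum()/W.sum(),(W*yy).sum()/W.sum());print(n,p,onz(d,p,.138));d["p"]=p
print(tri(T,T["p"],S,S["p"]))
O=np.array([.578,.0937]);u=np.array([.1184,.993]);
for s in(0,.003,.006):
    k=O+u*(-.06+s);print(s,k,proj(T,[*k,.138]),proj(S,[*k,.138]))
E
```

```text
t (np.float64(286.487170943019), np.float64(201.19760079973344)) [0.57066506 0.03590231 0.138     ]
s (np.float64(301.6978786338217), np.float64(213.5626242085317)) [0.5699783 0.0386013 0.138    ]
(array([0.57069424, 0.03657362, 0.14010251]), np.float64(0.0016993161696916513))
0 [0.570896 0.03412 ] [[287.04763235 201.13627263]] [[300.66028458 214.80067055]]
0.003 [0.5712512 0.037099 ] [[286.11446308 201.01279751]] [[301.64312146 214.20101118]]
0.006 [0.5716064 0.040078 ] [[285.1814413  200.88934462]] [[302.62352807 213.60283087]]
```

Call:
jog_arm --pt "0.5 0.02 0.05 0 0 0 0" --pt "0.5 0.05 0.11 0 0 0 0" --pt "0.5 0.08 0.18 0 0 0 0" --pt "0.5 0.11 0.25 0 0 0 0" --pt "0.5 0.14 0.32 0 0 0 0"

```text
time: 9.88
position: [0.4911, -0.131, 0.2921]
tool_rot: [-2.34, -2.096, -0.0]
ft_force: [0.2, -0.8, 0.2]
grip_width: 0.538
grip_force: 0.0
```

Call:
jog_arm --pt "0.5 0.03 0.07 0 0 0 0" --pt "0.5 0.06 0.14 0 0 0 0" --pt "0.5 0.1 0.22 0 0 0 0" --pt "0.5 0.13 0.29 0 0 0 0" --pt "0.5 0.161 0.339 0 0 0 0"

```text
time: 10.3
position: [0.5717, 0.0422, 0.2911]
tool_rot: [-2.333, -2.1, 0.0]
ft_force: [0.1, -0.4, 0.3]
grip_width: 0.501
grip_force: 0.0
```

Call:
jog_arm --pt "0.5 0 0 -0.02 0 0 0" --pt "0.5 0 0 -0.06 0 0 0" --pt "0.5 0 0 -0.11 0 0 0" --pt "0.5 0 0 -0.15 0 0 0" --pt "0.5 0 0 -0.18 0 0 0"

```text
time: 10.72
position: [0.5701, 0.0364, 0.1993]
tool_rot: [-2.339, -2.095, 0.005]
ft_force: [0.3, -0.8, 0.6]
grip_width: 0.498
grip_force: 0.0
```

Call:
jog_arm --pt "0.5 0 0 0 0 0 0" --pt "0.5 0 0 0 0 0 0" --pt "0.5 0 0 0 0 0 0" --pt "0.5 0 0 0 0 0 0" --pt "0.5 0 0 0 0 0 0"

```text
time: 11.13
position: [0.5716, 0.0368, 0.2038]
tool_rot: [2.339, 2.095, 0.003]
ft_force: [-0.4, -0.2, 0.4]
grip_width: 0.5
grip_force: 0.0
```

Call:
jog_arm --pt "0.5 0 0 -0.05 0 0 0" --pt "0.5 0 0 -0.1 0 0 0" --pt "0.5 0 0 -0.14 0 0 0" --pt "0.5 0 0 -0.158 0 0 0" --pt "0.5 0 0 -0.158 0 0 0"

```text
time: 11.55
position: [0.5695, 0.0368, 0.122]
tool_rot: [-2.339, -2.095, 0.005]
ft_force: [0.2, -0.1, 0.3]
grip_width: 0.503
grip_force: 0.0
```

Call:
jog_arm --pt "0.25 0 0 0 0 0 0" --pt "0.2 0 0 0 0 0 0" --pt "0.1 0 0 0 0 0 0" --pt "0 0 0 0 0 0 0" --pt "0 0 0 0 0 0 0" --grip_force 30

```text
time: 11.97
position: [0.5713, 0.0369, 0.1245]
tool_rot: [2.34, 2.096, 0.002]
ft_force: [-0.3, 0.1, -0.8]
grip_width: 0.208
grip_force: 0.7
```

Call:
jog_arm --pt "0 0 0 0 0 0 0" --pt "0 0 0 0 0 0 0" --pt "0 0 0 0 0 0 0" --pt "0 0 0 0 0 0 0" --pt "0 0 0 0 0 0 0"

```text
time: 12.38
position: [0.5708, 0.0369, 0.1238]
tool_rot: [2.34, 2.096, 0.0]
ft_force: [-0.1, -0.5, 2.6]
grip_width: 0.175
grip_force: 30.0
```

Call:
jog_arm --pt "0 0 0.001 0.005 0 0 0" --pt "0 0 0.002 0.01 0 0 0" --pt "0 0 0.004 0.015 0 0 0" --pt "0 0.001 0.005 0.019 0 0 0" --pt "0 0.001 0.005 0.019 0 0 0"

```text
time: 12.8
position: [0.5709, 0.0391, 0.133]
tool_rot: [-2.34, -2.096, 0.002]
ft_force: [-0.4, -1.3, -3.9]
grip_width: 0.177
grip_force: 30.0
```

```bash
python3 - <<'E'
from h import *
s=ctrl.get_state();print(s["position"],s["ft_force"],s["grip_force"])
S=grab("scene")
b=cv2.resize(S["frame"][180:290,240:350],(600,600),interpolation=2)
cv2.imwrite("pics/e.png",b[:,:,::-1])
E
```

```text
[0.57087455 0.03914087 0.13296683] [-0.35449685 -1.31738969 -3.89173093] 29.999683904461563
```

View pics/e.png

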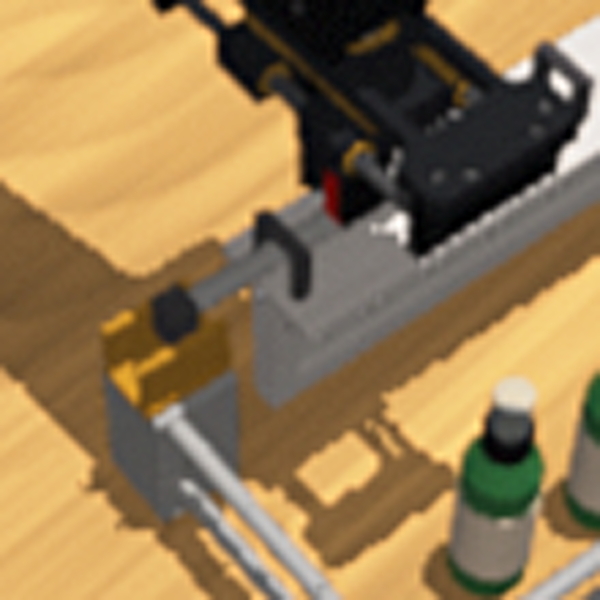

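The nose at about (175,310) now stands well above the keeper's lip, so I draw the bolt back along the pen's +y.

Call:
jog_arm --pt "0 0.001 0.005 0 0 0 0" --pt "0 0.002 0.012 0 0 0 0" --pt "0 0.002 0.02 0 0 0 0" --pt "0 0.003 0.028 0 0 0 0" --pt "0 0.004 0.036 0 0 0 0"

```text
time: 13.27
position: [0.5732, 0.0579, 0.133]
tool_rot: [-2.34, -2.096, 0.0]
ft_force: [-1.1, -0.4, -4.1]
grip_width: 0.174
grip_force: 30.0
```

Call:
jog_arm --pt "0 0.001 0.008 0 0 0 0" --pt "0 0.002 0.016 0 0 0 0" --pt "0 0.003 0.024 0 0 0 0" --pt "0 0.004 0.03 0 0 0 0" --pt "0 0.004 0.034 0 0 0 0"

```text
time: 13.68
position: [0.5753, 0.075, 0.133]
tool_rot: [2.34, 2.097, 0.0]
ft_force: [-0.9, -1.0, -4.1]
grip_width: 0.177
grip_force: 30.0
```

Call:
jog_arm --pt "0 0 0 0 0 0 0" --pt "0 0 0 0 0 0 0" --pt "0 0 0 0 0 0 0" --pt "0 0 0 0 0 0 0" --pt "0 0 0 0 0 0 0"

```text
time: 14.1
position: [0.5752, 0.0749, 0.133]
tool_rot: [-2.339, -2.096, -0.001]
ft_force: [-0.6, 1.3, -4.5]
grip_width: 0.172
grip_force: 30.0
```

Call:
jog_arm --pt "0 -0.018 0.003 0 0 0 -0.105" --pt "0 -0.037 0.007 0 0 0 -0.21" --pt "0 -0.055 0.011 0 0 0 -0.315" --pt "0 -0.072 0.017 0 0 0 -0.42" --pt "0 -0.072 0.017 0 0 0 -0.42"

```text
time: 14.52
position: [0.5388, 0.0828, 0.1335]
tool_rot: [2.557, 1.825, 0.001]
ft_force: [2.8, -0.9, -4.5]
grip_width: 0.177
grip_force: 30.0
```

Call:
jog_arm --pt "0 -0.017 0.007 0 0 0 -0.105" --pt "0 -0.034 0.015 0 0 0 -0.21" --pt "0 -0.051 0.023 0 0 0 -0.315" --pt "0 -0.067 0.033 0 0 0 -0.42" --pt "0 -0.067 0.033 0 0 0 -0.42"

```text
time: 14.93
position: [0.5056, 0.0991, 0.1334]
tool_rot: [2.74, 1.535, 0.001]
ft_force: [2.4, -2.5, -4.7]
grip_width: 0.175
grip_force: 30.0
```

Call:
jog_arm --pt "0 0 0 0 0 0 0" --pt "0 0 0 0 0 0 0" --pt "0 0 0 0 0 0 0" --pt "0 0 0 0 0 0 0" --pt "0 0 0 0 0 0 0"

```text
time: 15.35
position: [0.5063, 0.0987, 0.1332]
tool_rot: [2.741, 1.534, 0.0]
ft_force: [1.2, -3.1, -2.7]
grip_width: 0.177
grip_force: 30.0
```

Call:
jog_arm --pt "0 0 0 0 0 0 0" --pt "0 0 0 0 0 0 0" --pt "0 0 0 0 0 0 0" --pt "0 0 0 0 0 0 0" --pt "0 0 0 0 0 0 0"

```text
time: 15.77
position: [0.5058, 0.0993, 0.1331]
tool_rot: [2.741, 1.535, 0.0]
ft_force: [2.1, -3.6, -3.4]
grip_width: 0.176
grip_force: 30.0
```

```bash
python3 - <<'E'
from h import *
s=ctrl.get_state();print(s["position"],s["ft_force"],s["grip_force"],np.abs(s["qd"]).max())
S=grab("scene")
b=cv2.resize(S["frame"][160:390,100:400],(780,598),interpolation=2)
cv2.imwrite("pics/f.png",b[:,:,::-1])
E
```

```text
[0.50583893 0.09933563 0.13313725] [ 2.06337636 -3.56250984 -3.3640797 ] 30.00162940006703 0.0015210435620737533
```

View pics/f.png

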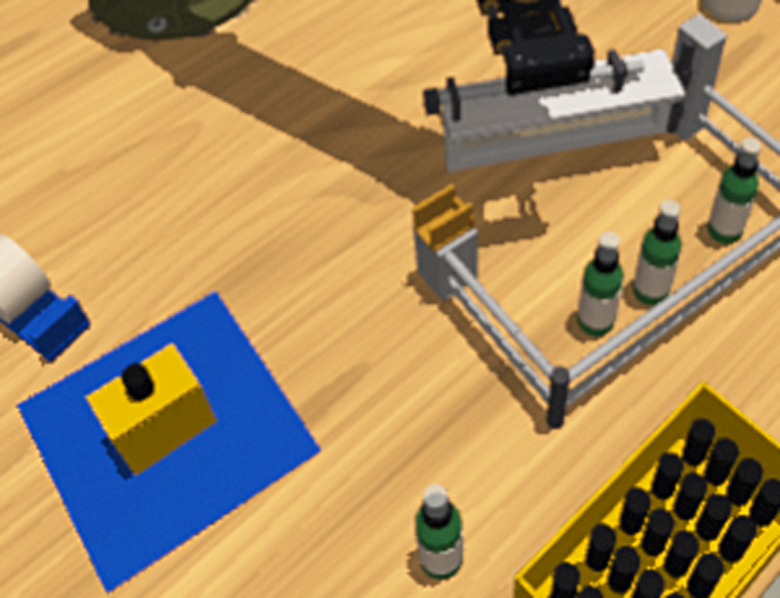

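The gate stands open with the bolt drawn, the nose at about (432,100) just in front of its guide and the knob gripped. The cover stands upright mid mat at about (150,410). I hand the job in.

```bash
python3 -c "
from bench import ctrl
print(ctrl.close_job())"
```

```text
the job is handed in; nothing more can be done
None
```

The job is handed in, with no verdict shown: the cover stands upright near the middle of the mat, and by my measurements the bolt is drawn about 38 mm and the gate held about 25° open by the gripped knob.

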